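# Slide one turned blank out of a touching cluster and seat it in the drilling jig

### The job

Push the small thick wooden disc out of the touching cluster of discs and thread spools, sliding it flat on the bench into the lane of the drilling jig without disturbing its neighbours. Then press it gently home up the lane, until the stiff steel ejector pin is pushed right back into the stop block, and leave the disc there.

Things in the scene. Friction and masses are not known exactly. Their poses are not given: they have to be found in the camera images.
- blank_mid (a point): Centre (half-way up) of the small thick disc to be moved: pale turned wood, 52 mm in diameter, 18 mm high, lying flat, about 60 g. It starts on the middle line of the jig's lane, 45 mm short of the mouth, touching disc_a on one side and spool_a on the other; behind it (away from the jig) a corridor 50 mm wide between disc_b and spool_b is free for a pusher. Push it with less than 25 N.
- jig: Drilling jig fixed to the bench: two wooden rails 20 mm high, 57 mm apart, 170 mm long, flared at the mouth. Origin on the bench, mid-mouth; x points up the lane to the stop block, z up. The block (24 mm high, its black clamp knob 37 mm) is clamped with its front face anywhere from 85 to 125 mm up the lane from the origin; where is not reported: find it by feel or by eye.
- ejector (a joint): Travel (m) of the steel ejector pin, 15 mm thick, that sticks 10 mm out of the middle of the stop block's front face towards the mouth, 10 mm above the bench. 0: fully out (start); grows as it is pushed in; 0.010: flush, the disc then lies against the rigid block. It slides stiffly (5 N of friction, no spring) and stays where it is pushed. 0.008 or more counts as home.
- disc_a: Dark turned disc, 60 mm in diameter, 14 mm high, lying flat at the +y side (jig's axes) of the small disc and touching it; origin at the centre of its underside. Lying or standing on the bench, part of the touching cluster; must stay where it is.
- disc_b: Same as disc_a, touching disc_a on the side away from the jig; origin at the centre of its underside. Lying or standing on the bench, part of the touching cluster; must stay where it is.
- spool_a: Upright wooden thread spool, 38 mm in diameter, 42 mm high, at the -y side (jig's axes) of the small disc and touching it; origin at the centre of its underside. Lying or standing on the bench, part of the touching cluster; must stay where it is.
- spool_b: Same as spool_a, touching spool_a on the side away from the jig; origin at the centre of its underside. Lying or standing on the bench, part of the touching cluster; must stay where it is.
Not all that is in view belongs to the job. What is shaped like the part that bears blank_mid but blue is not meant.

How it is judged:
By the outcome, as a careful person would: the job done as asked, in the order asked, and still so for the second after the job is handed in, with the robot touching nothing.
It also fails if it takes over 48 s, if anything falls off the work surface, if the arm or the gripper's body presses on something with over 40 N, if the wrist force passes 120 N, or if a joint passes its speed limit or range.

### The arm

A 6-joint arm with a two-finger parallel gripper is mounted at the origin on a cart in front of the work surface, level with it; the furniture and walls round the work are solid. World frame = base frame: x ahead of the robot, y to its left, z up, the work surface at z = 0. Lengths are in mm, angles in rad, forces in N, time in s.
With the tool pointing down it reaches from about 350 to 875 mm from the base axis. Payload 4.2 kg.
Tool frame: the origin (TCP) lies on the mounting face of the last link; the fingertips stand 173 mm ahead of it and the grasp point (between the pads) lies 155 mm ahead of it; z points along the fingers, y is the line along which they close (so a half turn about z gives the same grasp; the last joint's range is limited). The gripper opens to 85 mm and grips with 20 to 120 N. Pads are 22 mm wide; open, the fingers measure 114 mm over their backs; the gripper's body (76 mm by 85 mm) begins 54 mm behind the grasp point. The pads swing forward as they close: fully open they stand 13 mm farther back than shut.
Start: joints at [-1.032, 0.385, 0.008, 0, -1.194, -0.259], TCP at [172.619, -600.669, 404.712] pointing down, gripper open.
Joint ranges: [-3.14, 3.14], [-1.21, 2.06], [-1.07, 1.41], [-3.16, 2.05], [-2.99, -0.16], [-3.1, 3.1]. Speed limits (rad/s): [2.79, 2.79, 3.14, 3.14, 3.14, 3.14].

### API

Orientations are given as a unit quaternion [x, y, z, w].
In Python, from bench import arm gives the robot as it stands.
- The arm moves only by the tool carry_out, never from a script. Its argument "rows" is a list of rows, each a list of 7 numbers: the shift along the tool's x, y, z as a fraction of full scale, then the turn, a rotation vector about the tool's x, y, z as a fraction of full scale, then the opening, from -1 (shut) to 1 (fully open). A call has 1 to 12 rows; each row is the pose to reach, as a shift and turn from the pose commanded when the call began, along the tool's axes at that moment, turning the shorter way round; what a row does not reach only later rows make up. Full scale, the value 1, is 20 cm for a shift and pi rad for a turn. A row lasts 1/8 s, in which the tool goes at most 62.5 mm and 10.7 degrees, less where a joint would pass 70% of its speed; a pose out of reach is approached as far as the arm can. A call with a number of a shift or a turn outside -1 to 1 is refused whole. A call with a gripper value outside its range is refused whole. The fingers move at their own pace and stop on an object; the grip force is fixed at half the most. Time passes only in rows, so rows that repeat a pose let the fingers close. It gives the time, the measured TCP pose, the force, the opening and the grip force at its end, in the units of the state.
- arm.read_state(): the state, without advancing time (a new reading comes with each control period).
- arm.get_image(name): name is "side" or "top" or "wrist"; returns (picture, depth): 480x640x3 uint8, red, green, blue; 480x640 float32, mm along the optical axis (not along the pixel's ray), 0 where there is no reading.
- arm.calibration(name): a dict with "mtx" (3x3 intrinsics, pixels), "cam_to_world" (4x4, takes a point from camera to world coordinates). Camera axes: x right, y up, looking along -z (the intrinsics and any distortion apply to the point x, -y, -z); pixel columns grow to the right and rows downward; lengths in mm; the calibration is good to about 2 mm. The wrist camera is an equidistant fisheye: a pixel r from the principal point sees the ray r / f radians off the axis. A picture is of the moment at which its call begins: read the wrist's pose just before it. calibration takes no time and is no camera call; for the wrist camera it gives the pose at the moment of the call.
- arm.job_done(): hands the job in; it is judged then, once.
The state is a dict: "clock": time; "joints": joint angles; "joint_vel": joint speeds; "joint_efforts": joint torques, N m; "position": TCP position; "ee_rot": TCP orientation; "contact_force": force on the tool from outside, world axes, zero at the start; "wrist_torque": the same for the moment, N m; "gripper_width": finger opening in mm; "grasp_force": force on a finger pad.
Only numpy, scipy, OpenCV 4.12 (cv2) and the standard library are available. Lean on these libraries where they do the work, as an engineer would, in place of code of your own. Each camera call takes 0.05 s, during which the arm holds its last target. There are 200 camera calls.

## Working session

There is one attempt and no reset: what is moved stays moved. The work goes in short steps, Python scripts to look and compute and a tool call to move; the robot and the scene stay as the last step left them, time stands still between calls to the robot, and variables do not carry over. Pictures are saved under pics/ and viewed, at most 10 in all, crops included, and the job is handed in when it is done.

Besides the shell and the picture viewer there is one more tool, called after "Call:" as name([rows], argument=value, ...), one row to a line, values as JSON. carry_out: Moves the arm, as the interface text tells. Its arguments: {"type":"object","properties":{"rows":{"type":"array"}},"required":["rows"]}

```bash
mkdir -p pics; ls; python3 - <<'E'
from bench import arm
import cv2,numpy as np
s=arm.read_state();print(s)
for n in("top","side"):
    p,d=arm.get_image(n);c=arm.calibration(n);print(n,c)
    cv2.imwrite(f"pics/{n}0.png",p[:,:,::-1]);np.savez(f"{n}0.npz",p=p,d=d,m=c["mtx"],T=c["cam_to_world"])
E
```

```text
pics
{'clock': 0.0, 'joints': array([-1.03238732e+00,  3.85528753e-01,  6.62697829e-03, -5.14090735e-04,
       -1.19397953e+00, -2.58553743e-01]), 'joint_vel': array([ 5.96867746e-04,  7.32762904e-05,  1.61166068e-03, -9.29321395e-04,
       -7.75017751e-04,  4.93140826e-04]), 'joint_efforts': array([ 5.80273645e-04, -3.92289269e+01,  1.88410628e+01,  4.18611825e+00,
       -4.61728399e-03, -4.20906105e-06]), 'position': array([ 172.58392712, -600.47942926,  403.63617111]), 'ee_rot': array([-1.39377469e-01,  9.90238748e-01,  1.05351488e-03, -1.84312058e-04]), 'contact_force': array([-0.21219913, -0.29518195, -0.0796403 ]), 'wrist_torque': array([0.01523886, 0.01499142, 0.00036666]), 'grasp_force': 0.0, 'gripper_width': 85.48955209127209}
top {'mtx': array([[497.98228201,   0.        , 320.46492713],
       [  0.        , 497.98228201, 236.94785863],
       [  0.        ,   0.        ,   1.        ]]), 'cam_to_world': array([[ 2.74148256e-02,  9.95411209e-01, -9.16785260e-02,
         4.38503007e+02],
       [-9.99355797e-01,  2.51670185e-02, -2.55854078e-02,
        -1.43461263e+02],
       [-2.31607265e-02,  9.23208859e-02,  9.95459911e-01,
         9.03015846e+02],
       [ 0.00000000e+00,  0.00000000e+00,  0.00000000e+00,
         1.00000000e+00]])}
side {'mtx': array([[497.58650089,   0.        , 316.6625261 ],
       [  0.        , 497.58650089, 232.76319949],
       [  0.        ,   0.        ,   1.        ]]), 'cam_to_world': array([[ 9.83254163e-01,  6.59715107e-02, -1.69879401e-01,
         3.63485902e+02],
       [-1.82149606e-01,  3.85049140e-01, -9.04742328e-01,
        -9.14575901e+02],
       [ 5.72469923e-03,  9.20535127e-01,  3.90617855e-01,
         3.83390349e+02],
       [ 0.00000000e+00,  0.00000000e+00,  0.00000000e+00,
         1.00000000e+00]])}
```

View pics/top0.png

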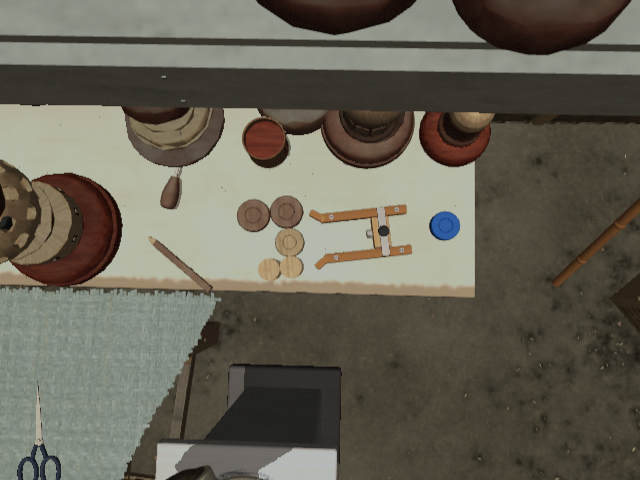

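View pics/side0.png

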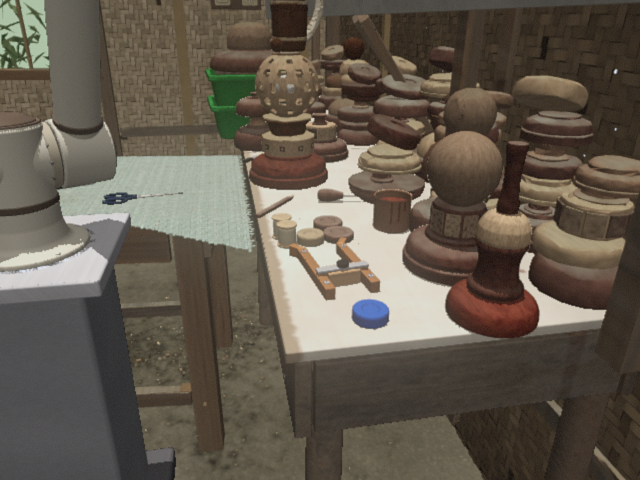

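The top view shows the cluster: dark discs at (253,215) and (286,211), a pale disc at (290,242), and spools at (291,266) and (269,269). The jig mouth is near (318,240), and the stop block with its black knob is at (384,231). Candidates for the blank are the pale disc (290,242) and the blue disc (445,226). The pale one fits, since it's wood and touches disc_a and spool_a. I'll confirm with a crop and measure.

```bash
cat > h.py <<'E'
import cv2,numpy as np
def world(n):
    z=np.load(n);d=z["d"];m=z["m"];T=z["T"]
    v,u=np.mgrid[:480,:640]
    P=np.stack([(u-m[0,2])/m[0,0]*d,-(v-m[1,2])/m[1,1]*d,-d],-1)
    return z["p"],P@T[:3,:3].T+T[:3,3],d
def proj(n,X):
    z=np.load(n);c=(np.atleast_2d(X)-z["T"][:3,3])@z["T"][:3,:3];m=z["m"]
    return np.c_[m[0,2]+m[0,0]*c[:,0]/-c[:,2], m[1,2]-m[1,1]*c[:,1]/-c[:,2]]
E
python3 - <<'E'
from h import *
p,W,d=world("top0.npz")
np.set_printoptions(precision=1,suppress=True,linewidth=200)
print("bench z",[W[v,u] for v,u in((180,230),(280,340),(225,335),(250,440))])
z=W[...,2]-np.median(W[225:240,328:350,2])
roi=np.zeros(z.shape,bool);roi[192:284,232:420]=1
mask=((z>6)&roi).astype(np.uint8)
for lo,hi in((8,30),(30,60)):
    n,l,st,c=cv2.connectedComponentsWithStats(((z>lo)&(z<hi)&roi).astype(np.uint8))
    for i in range(1,n):
        if st[i,4]>20: print(lo,st[i],c[i],W[l==i].mean(0),np.median(z[l==i]))
crop=cv2.resize(p[190:290,230:420,::-1],None,fx=4,fy=4,interpolation=cv2.INTER_CUBIC)
hm=cv2.applyColorMap(np.clip(z[190:290,230:420]*5,0,255).astype(np.uint8),cv2.COLORMAP_JET)
hm=cv2.resize(hm,None,fx=2,fy=2,interpolation=cv2.INTER_NEAREST)
o=np.zeros((600,760,3),np.uint8);o[:400]=crop;o[400:,:380]=hm
cv2.imwrite("pics/crop1.png",o)
E
```

```text
bench z [array([622.7,  49.4,   2.4]), array([ 444.5, -157.7,    0.1]), array([ 544.6, -146.2,   -3.5]), array([ 503.4, -336.8,    0.5])]
8 [ 237  195   67   61 2362] [274.9 220.8] [547.5 -37.8  15. ] 14.201355613376109
8 [ 309  204  103   65 2215] [364.4 233.1] [ 528.7 -198.5   21.3] 20.325124977683117
30 [378 223  11  14 109] [383.  229.6] [ 534.  -230.    36.7] 36.57284649257406
30 [258 256  44  24 754] [279.3 267.4] [463.  -51.7  42.5] 41.96071293944863
```

View pics/crop1.png

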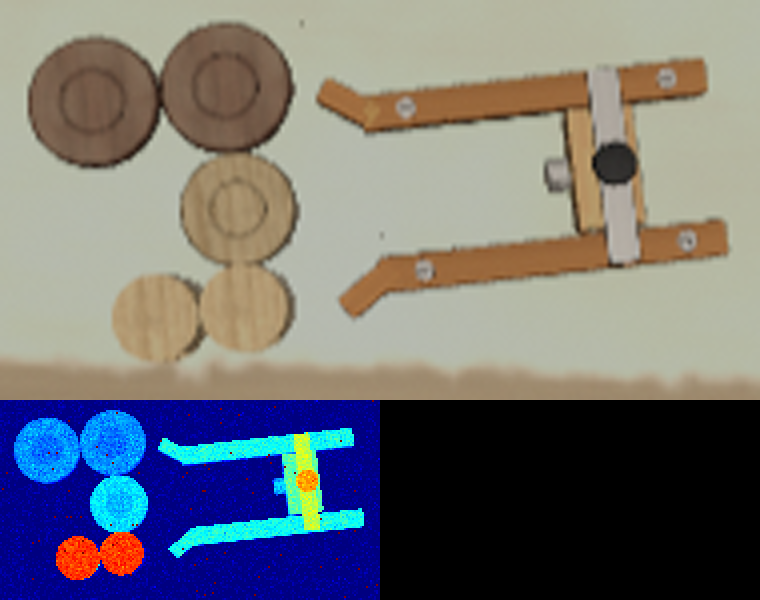

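The crop confirms it: the target is the pale disc at crop (238,208), i.e. (289.5,242), touching the dark disc above it and a spool below. The mouth opens to the right, and the pin shows at crop (557,175). Next is fitting the lane axis and the disc centres.

```bash
cat > fit.py <<'E'
from h import *
from scipy.optimize import least_squares
np.set_printoptions(precision=2,suppress=True,linewidth=200)
p,W,d=world("top0.npz")
z0=np.median(W[225:240,328:350,2]); z=cv2.medianBlur((W[...,2]-z0).astype(np.float32),3)
print("z0",z0)
v,u=np.mgrid[:480,:640]
n_,T,m=None,np.load("top0.npz")["T"],np.load("top0.npz")["m"]
def atz(u,v,h): # pixel ray to plane z=h
    r=np.stack([(u-m[0,2])/m[0,0],-(v-m[1,2])/m[1,1],-np.ones_like(u,float)],-1)@T[:3,:3].T
    return T[:3,3]+r*((h-T[2,3])/r[...,2])[...,None]
# circles: outline of top face fitted by contours of colour/height mask
def circ(c,r,h,lo,hi):
    # maximise disc of known radius inside height mask: centroid of pixels in band near c, iterated
    X=atz(u,v,h)[...,:2]; ok=(z>lo)&(z<hi); c=np.array(c,float)
    best=None
    def cost(q):
        D=np.hypot(*(X-q).transpose(2,0,1)); w=1/(1+np.exp((D-r)/1.0)); near=D<r+2.5
        return -(w*near*np.where(ok,1,-1)).sum()
    from scipy.optimize import minimize
    return minimize(cost,c,method="Nelder-Mead",options=dict(initial_simplex=[c,c+[4,0],c+[0,4]])).x
def c0(uu,vv,h): return atz(np.array(uu,float),np.array(vv,float),h)[:2]
b=circ(c0(289.5,242,18),26,18,9,26);a=circ(c0(286,211,14),30,14,7,26);db=circ(c0(253,215,14),30,14,7,26)
sa=circ(c0(291,266,42),19,42,30,60);sb=circ(c0(269,269,42),19,42,30,60)
print("blank",b,"a",a,"b",db,"sa",sa,"sb",sb)
print("dist b-a(56)",np.hypot(*(b-a)),"b-sa(45)",np.hypot(*(b-sa)),"a-db(60)",np.hypot(*(a-db)),"sa-sb(38)",np.hypot(*(sa-sb)))
# rails: inner edges at top z=20
X=atz(u,v,20)[...,:2]; ok=(z>12)&(z<32)
def rail(cols,r0,r1):
    pts=[]
    for cc in cols:
        rr=np.where(ok[r0(cc):r1(cc),cc])[0]+r0(cc); pts.append(X[rr,cc].mean(0))
    pts=np.array(pts);return pts.mean(0),np.linalg.svd(pts-pts.mean(0))[2][0]
mid=lambda c:int(240-(c-320)*0.075)
up=rail(range(328,372),lambda c:mid(c)-36,lambda c:mid(c)-10);lo=rail(range(332,376),lambda c:mid(c)+8,lambda c:mid(c)+36)
print("rails",up,lo)
d1,d2=[q*np.sign(-q[1]) for q in(up[1],lo[1])];ax=(d1+d2)/np.linalg.norm(d1+d2);n=np.array([-ax[1],ax[0]])
cen=(up[0]+lo[0])/2;print("axis",ax,"sep",(up[0]-lo[0])@n,"blank off-line",(b-cen)@n, "a-b along,across",(a-b)@ax,(a-b)@n)
off=(cen-b)@n
S=(X-b)@ax; L=(X-b)@n-off
for nm,lo_,hi_,hh in(("block",21,30,24),("rails",12,32,20)):
    X2=atz(u,v,hh)[...,:2];S=(X2-b)@ax;L=(X2-b)@n-off;k=(z>lo_)&(z<hi_)&(S>30)&(S<240)&(abs(L)<(22 if nm=="block" else 60))
    print(nm,np.percentile(S[k],[0,1,3,10,97,100]))
S=(atz(u,v,10)[...,:2]-b)@ax;k=(z>6)&(z<19)&(S>60)&(S<190)&(abs(L)<12);print("pin",np.percentile(S[k],[0,3,50]),np.median(L[k]))
# what's high near x
print("shelf z",W[90,300],W[30,300],W[140,370],W[140,265])
E
python3 fit.py; python3 - <<'E'
from bench import arm
import numpy as np
s=arm.read_state();T=arm.calibration("wrist");print(T["cam_to_world"][:3,3]-s["position"],T["cam_to_world"])
E
```

```text
z0 0.5296777477182104
blank [510.74 -64.77] a [565.18 -56.72] b [557.71   1.96] sa [465.53 -70.2 ] sb [460.79 -33.26]
dist b-a(56) 55.03360317719463 b-sa(45) 45.53434438621466 a-db(60) 59.15131994654835 sa-sb(38) 37.239585898517625
rails (array([ 561.72, -171.51]), array([ 0.13, -0.99])) (array([ 489.85, -180.18]), array([ 0.15, -0.99]))
axis [ 0.14 -0.99] sep 72.37915193046729 blank off-line 0.6604666180845218 a-b along,across -0.354708384657604 55.032460063373335
block [148.86 149.29 149.74 151.37 178.7  179.38]
rails [ 40.98  45.07  50.02  66.22 207.44 214.4 ]
pin [139.91 140.24 145.48] -0.904314098138939
shelf z [ 619.29 -108.61  447.97] [ 654.52 -110.42  493.38] [ 686.95 -202.88   58.36] [685.23 -19.59  51.29]
[-81.39990983 -22.63098334 -30.55252791] [[-2.75529927e-01 -9.07998507e-01 -3.15629483e-01  9.11956977e+01]
 [ 9.61290922e-01 -2.59660215e-01 -9.21755776e-02 -6.23152555e+02]
 [ 1.73886758e-03 -3.28808887e-01  9.44394882e-01  3.73186757e+02]
 [ 0.00000000e+00  0.00000000e+00  0.00000000e+00  1.00000000e+00]]fit.py:18: RuntimeWarning: overflow encountered in exp
  D=np.hypot(*(X-q).transpose(2,0,1)); w=1/(1+np.exp((D-r)/1.0)); near=D<r+2.5
```

Call:
carry_out([
  [-1, 0.97, 0.3, 0, 0, -0.455, -0.72],
  [-1, 0.97, 0.3, 0, 0, -0.455, -0.72],
  [-1, 0.97, 0.3, 0, 0, -0.455, -0.72],
  [-1, 0.97, 0.3, 0, 0, -0.455, -0.72],
  [-1, 0.97, 0.3, 0, 0, -0.455, -0.72],
  [-1, 0.97, 0.3, 0, 0, -0.455, -0.72],
  [-1, 0.97, 0.3, 0, 0, -0.455, -0.72],
  [-1, 0.97, 0.3, 0, 0, -0.455, -0.72],
  [-1, 0.97, 0.3, 0, 0, -0.455, -0.72],
  [-1, 0.97, 0.3, 0, 0, -0.455, -0.72],
])

```text
clock: 1.35
position: [311.2, -358.9, 344.5]
ee_rot: [0.754, -0.657, -0.0, 0.0]
contact_force: [1.1, 0.4, -0.2]
gripper_width: 11.9
grasp_force: 0.0
```

Call:
carry_out([
  [-0.767, -0.595, 0.2, 0, 0, 0, -0.72],
  [-0.767, -0.595, 0.2, 0, 0, 0, -0.72],
  [-0.767, -0.595, 0.2, 0, 0, 0, -0.72],
  [-0.767, -0.595, 0.2, 0, 0, 0, -0.72],
  [-0.767, -0.595, 0.2, 0, 0, 0, -0.72],
])

```text
clock: 1.98
position: [408.2, -190.3, 304.6]
ee_rot: [0.755, -0.656, -0.0, 0.0]
contact_force: [-1.3, -0.7, -0.1]
gripper_width: 12.2
grasp_force: 0.0
```

Call:
carry_out([
  [-0.767, -0.595, 0.2, 0, 0, 0, -0.72],
  [-0.767, -0.595, 0.2, 0, 0, 0, -0.72],
  [-0.767, -0.595, 0.2, 0, 0, 0, -0.72],
  [-0.767, -0.595, 0.2, 0, 0, 0, -0.72],
  [-0.767, -0.595, 0.2, 0, 0, 0, -0.72],
  [-0.767, -0.595, 0.2, 0, 0, 0, -0.72],
])

```text
clock: 2.72
position: [504.0, -23.9, 265.0]
ee_rot: [0.753, -0.658, -0.0, 0.0]
contact_force: [0.1, 0.5, -0.4]
gripper_width: 12.3
grasp_force: 0.0
```

```bash
python3 - <<'E'
from bench import arm
import cv2,numpy as np
s=arm.read_state();print(s["clock"],s["position"],s["ee_rot"],s["contact_force"],s["joints"])
c=arm.calibration("wrist");p,d=arm.get_image("wrist");np.savez("w1.npz",p=p,d=d,m=c["mtx"],T=c["cam_to_world"]);print(c["mtx"])
cv2.imwrite("pics/w1.png",p[:,:,::-1])
E
```

```text
2.725 [503.95490041 -23.94770352 264.99035426] [ 7.53441409e-01 -6.57515040e-01 -8.54913678e-05  8.38043207e-05] [ 0.13212428  0.50317011 -0.4406015 ] [ 2.74787502e-01  3.36780972e-01 -4.69659545e-01 -7.44243244e-05
 -7.64589634e-01 -1.38969170e-01]
[[371.64829954   0.         323.78461406]
 [  0.         371.64829954 240.30350026]
 [  0.           0.           1.        ]]
```

View pics/w1.png

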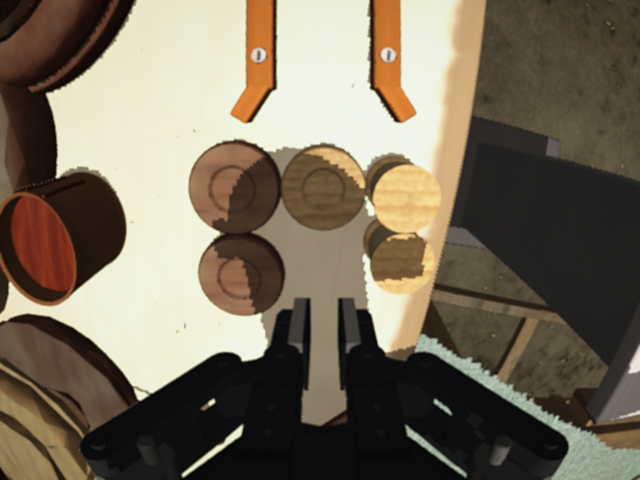

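The wrist view shows the fork tips at (292,300) and (355,300), aimed up the corridor. The blank is at (323,188), disc_b at (241,273), spool_b at (402,262), and the mouth is centred at about (323,105). I'll cross-check the coordinates from this camera.

```bash
python3 - <<'E'
import numpy as np
np.set_printoptions(precision=1,suppress=True)
z=np.load("w1.npz");m=z["m"];T=z["T"]
tcp=np.array([503.95,-23.95]);ax=np.array([.137,-.9906]);n=np.array([.9906,.137])
def at(u,v,h):
    a=np.array([u-m[0,2],v-m[1,2]]);r=np.hypot(*a);th=r/m[0,0];e=a/r*np.sin(th)
    w=T[:3,:3]@np.array([e[0],-e[1],-np.cos(th)]);P=T[:3,3]+w*(h-T[2,3])/w[2];return P[:2]
for nm,u,v,h in(("blank",323,188,18),("bl L",281.5,188,18),("bl R",364.5,188,18),("bl bottom",323,229.5,18),("db",241,273,14),("db edge",284.5,273,14),("sb",402,262,42),("sb edge",370,264,42),("sb base edge",364,240,10),("mouthrailL",274,88,20),("mouthrailR",373,88,20),("railL2",274,10,20),("railR2",371,10,20),("tipL out",275,340,92),("tipL in",309,300,92),("tipR in",340,300,92),("tipR out",372,340,92),("tip front",293,298,92)):
    P=at(u,v,h);print(nm,P,"along,left of tcp",(P-tcp)@ax,(P-tcp)@n, "d",z["d"][int(v),int(u)])
E
```

```text
blank [510.4 -65.1] along,left of tcp 41.68771260155529 0.7485352076253573 d 220.69644
bl L [534.9 -62. ] along,left of tcp 41.879257069634384 25.40447850539552 d 220.12158
bl R [486.  -68.6] along,left of tcp 41.75945856201347 -23.898682533855638 d 218.0157
bl bottom [506.9 -39.6] along,left of tcp 15.907075957779789 0.8191717399183802 d 227.03224
db [556.5  -1.3] along,left of tcp -15.233571257081831 55.12649081325406 d 243.19606
db edge [527.7  -5.5] along,left of tcp -14.994845818957764 26.026347647407523 d 250.95084
sb [460.8 -34.1] along,left of tcp 4.10262474350978 -44.13281168921351 d 208.5544
sb edge [478.9 -30.5] along,left of tcp 3.0511073406577136 -25.716210350116707 d 208.23376
sb base edge [479.6 -33.7] along,left of tcp 6.281325297396128 -25.454810959323805 d 244.58281
mouthrailL [ 545.8 -120. ] along,left of tcp 100.921432875602 28.323205936144802 d 205.02864
mouthrailR [ 490.3 -127.6] along,left of tcp 100.79019116311879 -27.68557749989374 d 199.77095
railL2 [ 552.2 -166.6] along,left of tcp 147.8915284229327 28.27121408406411 d 187.21628
railR2 [ 497.7 -173.9] along,left of tcp 147.69700535566471 -26.689924314602592 d 188.5824
tipL out [524.8  -6.8] along,left of tcp -14.132104818733826 23.014770758363262 d 132.64453
tipL in [511.7 -30.2] along,left of tcp 7.261078190865094 6.802415109440792 d 152.79245
tipR in [498.3 -32. ] along,left of tcp 7.22635738120231 -6.656260675581894 d 153.44585
tipR out [480.3 -12.9] along,left of tcp -14.232232669119998 -21.889382944362893 d 133.25667
tip front [518.7 -30.2] along,left of tcp 8.215867762456652 13.736386317549734 d 262.5842
```

Call:
carry_out([
  [0, -0.0025, 0.1, 0, 0, 0, -0.72],
  [0, -0.0025, 0.2, 0, 0, 0, -0.72],
  [0, -0.0025, 0.3, 0, 0, 0, -0.72],
  [0, -0.0025, 0.36, 0, 0, 0, -0.72],
  [0, -0.0025, 0.4, 0, 0, 0, -0.72],
  [0, -0.0025, 0.4, 0, 0, 0, -0.72],
])

```text
clock: 3.52
position: [505.1, -22.5, 184.6]
ee_rot: [0.754, -0.657, -0.0, 0.0]
contact_force: [-0.2, 0.4, -0.1]
gripper_width: 12.1
grasp_force: 0.0
```

Call:
carry_out([
  [0, 0, 0.02, 0, 0, 0, -0.72],
  [0, 0, 0.03, 0, 0, 0, -0.72],
  [0, 0, 0.03, 0, 0, 0, -0.72],
])

```text
clock: 3.9
position: [505.2, -22.2, 178.8]
ee_rot: [0.754, -0.656, 0.0, -0.0]
contact_force: [0.9, -1.2, -0.4]
gripper_width: 11.8
grasp_force: 0.0
```

```bash
python3 - <<'E'
from bench import arm
import cv2,numpy as np
s=arm.read_state();print(s["clock"],s["position"],s["contact_force"],s["wrist_torque"])
p,d=arm.get_image("wrist")
cv2.imwrite("pics/w2.png",p[:,:,::-1])
E
```

```text
3.9 [505.15383509 -22.1566041  178.76593595] [ 0.91836215 -1.17568784 -0.36216242] [0.01017501 0.10636056 0.04334383]
```

View pics/w2.png

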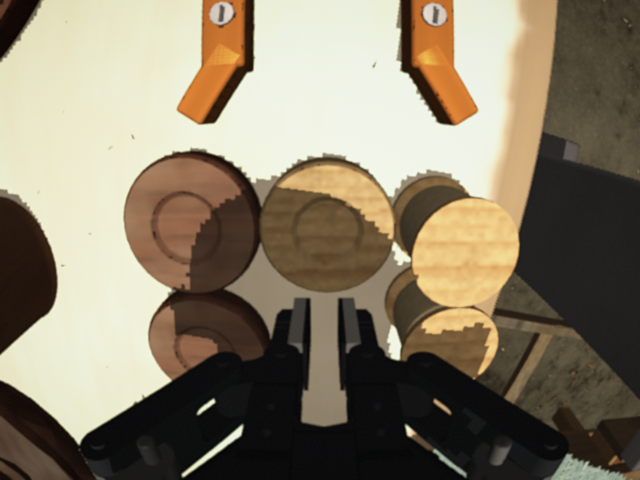

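The view shows the fork resting in the corridor at (323,300). The blank at (326,223), disc_a, disc_b and both spools haven't moved. The fork is about 1 mm left of the blank's centre, so I'll shift right 1 mm and push slowly.

Call:
carry_out([
  [0, 0.005, 0, 0, 0, 0, -0.72],
  [0.01, 0.005, 0, 0, 0, 0, -0.72],
  [0.02, 0.005, 0, 0, 0, 0, -0.72],
  [0.03, 0.005, 0, 0, 0, 0, -0.72],
  [0.04, 0.005, 0, 0, 0, 0, -0.72],
  [0.05, 0.005, 0, 0, 0, 0, -0.72],
  [0.06, 0.005, 0, 0, 0, 0, -0.72],
  [0.075, 0.005, 0, 0, 0, 0, -0.72],
  [0.09, 0.005, 0, 0, 0, 0, -0.72],
  [0.105, 0.005, 0, 0, 0, 0, -0.72],
  [0.12, 0.005, 0, 0, 0, 0, -0.72],
  [0.12, 0.005, 0, 0, 0, 0, -0.72],
])

```text
clock: 5.45
position: [507.5, -46.4, 178.7]
ee_rot: [0.754, -0.657, -0.0, 0.0]
contact_force: [-0.5, -0.1, -0.3]
gripper_width: 12.3
grasp_force: 0.0
```

```bash
python3 - <<'E'
from bench import arm
import cv2,numpy as np
s=arm.read_state();print(s["clock"],s["position"],s["contact_force"],s["wrist_torque"])
p,d=arm.get_image("wrist")
cv2.imwrite("pics/w3.png",p[:,:,::-1])
E
```

```text
5.45 [507.48010696 -46.3805034  178.70115005] [-0.47738053 -0.14320166 -0.25531991] [-0.04249804 -0.02517016 -0.009394  ]
```

View pics/w3.png

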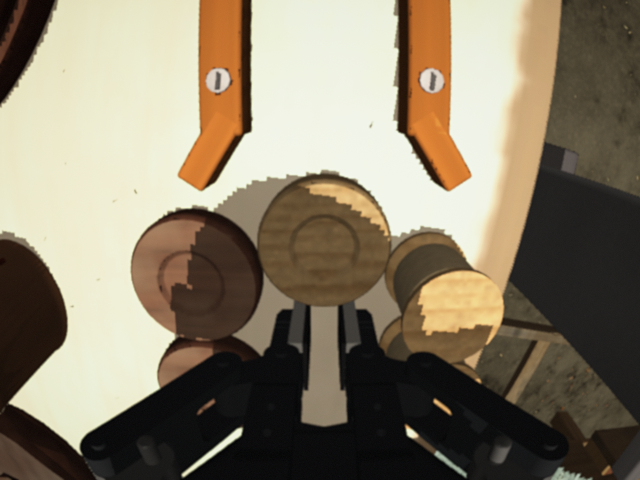

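The blank is out to (324,240), seated in the fork. The lane's mid line is at column 325, and the neighbours look unmoved.

Call:
carry_out([
  [0.02, 0.001, 0, 0, 0, 0, -0.72],
  [0.04, 0.001, 0, 0, 0, 0, -0.72],
  [0.06, 0.001, 0, 0, 0, 0, -0.72],
  [0.08, 0.001, 0, 0, 0, 0, -0.72],
  [0.1, 0.001, 0, 0, 0, 0, -0.72],
  [0.12, 0.001, 0, 0, 0, 0, -0.72],
  [0.14, 0.001, 0, 0, 0, 0, -0.72],
  [0.16, 0.001, 0, 0, 0, 0, -0.72],
  [0.18, 0.001, 0, 0, 0, 0, -0.72],
  [0.2, 0.001, 0, 0, 0, 0, -0.72],
  [0.22, 0.001, 0, 0, 0, 0, -0.72],
  [0.22, 0.001, 0, 0, 0, 0, -0.72],
])

```text
clock: 7.0
position: [513.4, -90.0, 178.7]
ee_rot: [0.754, -0.657, 0.0, 0.0]
contact_force: [-0.4, -0.5, -0.6]
gripper_width: 12.3
grasp_force: 0.0
```

```bash
python3 - <<'E'
from bench import arm
import cv2,numpy as np
s=arm.read_state();print(s["clock"],s["position"],s["contact_force"],s["wrist_torque"])
p,d=arm.get_image("wrist")
cv2.imwrite("pics/w4.png",p[:,:,::-1])
E
```

```text
7.0 [513.36099293 -90.01112791 178.69236756] [-0.4090261  -0.51208256 -0.64849426] [ 0.03232337 -0.01428351  0.00569741]
```

View pics/w4.png

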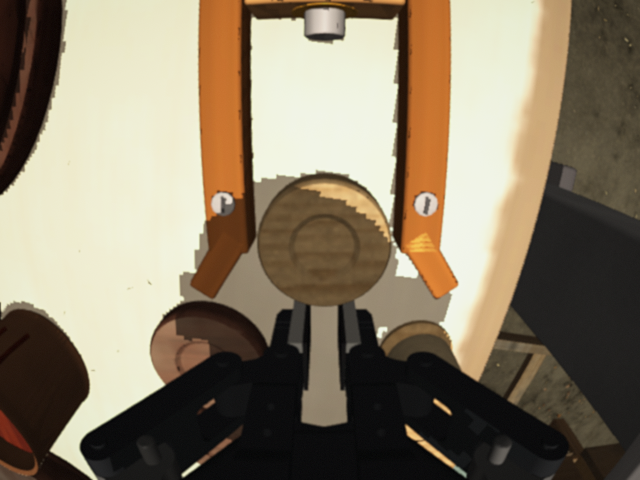

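The blank at (324,240) is centred between the rails and entering the lane. The pin tip at (325,38) is about 50 mm ahead.

Call:
carry_out([
  [0.02, 0, 0, 0, 0, 0, -0.72],
  [0.04, 0, 0, 0, 0, 0, -0.72],
  [0.06, 0, 0, 0, 0, 0, -0.72],
  [0.08, 0, 0, 0, 0, 0, -0.72],
  [0.1, 0, 0, 0, 0, 0, -0.72],
  [0.12, 0, 0, 0, 0, 0, -0.72],
  [0.14, 0, 0, 0, 0, 0, -0.72],
  [0.16, 0, 0, 0, 0, 0, -0.72],
  [0.18, 0, 0, 0, 0, 0, -0.72],
  [0.2, 0, 0, 0, 0, 0, -0.72],
  [0.21, 0, 0, 0, 0, 0, -0.72],
  [0.21, 0, 0, 0, 0, 0, -0.72],
])

```text
clock: 8.55
position: [519.2, -131.5, 178.7]
ee_rot: [0.754, -0.657, 0.0, 0.0]
contact_force: [0.1, -0.2, -0.7]
gripper_width: 11.8
grasp_force: 0.0
```

Call:
carry_out([
  [0.005, 0, 0, 0, 0, 0, -0.72],
  [0.01, 0, 0, 0, 0, 0, -0.72],
  [0.015, 0, 0, 0, 0, 0, -0.72],
  [0.02, 0, 0, 0, 0, 0, -0.72],
  [0.025, 0, 0, 0, 0, 0, -0.72],
  [0.025, 0, 0, 0, 0, 0, -0.72],
])

```text
clock: 9.3
position: [519.8, -136.4, 178.7]
ee_rot: [0.754, -0.657, 0.0, -0.0]
contact_force: [0.2, -0.2, -0.7]
gripper_width: 11.5
grasp_force: 0.0
```

Call:
carry_out([
  [0.005, 0, 0, 0, 0, 0, -0.72],
  [0.01, 0, 0, 0, 0, 0, -0.72],
  [0.015, 0, 0, 0, 0, 0, -0.72],
  [0.02, 0, 0, 0, 0, 0, -0.72],
  [0.02, 0, 0, 0, 0, 0, -0.72],
])

```text
clock: 9.93
position: [520.4, -140.3, 178.7]
ee_rot: [0.754, -0.657, 0.0, 0.0]
contact_force: [-0.4, -0.0, 0.7]
gripper_width: 12.0
grasp_force: 0.0
```

Call:
carry_out([
  [0.005, 0, 0, 0, 0, 0, -0.72],
  [0.01, 0, 0, 0, 0, 0, -0.72],
  [0.015, 0, 0, 0, 0, 0, -0.72],
  [0.015, 0, 0, 0, 0, 0, -0.72],
])

```text
clock: 10.42
position: [520.7, -142.7, 178.7]
ee_rot: [0.754, -0.657, -0.0, -0.0]
contact_force: [-1.2, 5.3, 1.3]
gripper_width: 12.2
grasp_force: 2.3
```

The force is 5.4 N, so the disc has reached the pin at y ≈ -142.5. It should be flush at about -152.

Call:
carry_out([
  [0.005, 0, 0, 0, 0, 0, -0.72],
  [0.01, 0, 0, 0, 0, 0, -0.72],
  [0.015, 0, 0, 0, 0, 0, -0.72],
  [0.02, 0, 0, 0, 0, 0, -0.72],
  [0.025, 0, 0, 0, 0, 0, -0.72],
  [0.025, 0, 0, 0, 0, 0, -0.72],
])

```text
clock: 11.18
position: [521.4, -147.6, 178.7]
ee_rot: [0.754, -0.656, -0.0, -0.0]
contact_force: [-0.9, 5.3, 1.7]
gripper_width: 11.6
grasp_force: 2.6
```

Call:
carry_out([
  [0.004, 0, 0, 0, 0, 0, -0.72],
  [0.008, 0, 0, 0, 0, 0, -0.72],
  [0.012, 0, 0, 0, 0, 0, -0.72],
  [0.012, 0, 0, 0, 0, 0, -0.72],
])

```text
clock: 11.68
position: [521.7, -150.0, 178.7]
ee_rot: [0.754, -0.657, -0.0, -0.0]
contact_force: [-1.3, 5.7, 0.8]
gripper_width: 12.1
grasp_force: 2.6
```

Now 0.5 mm steps with a force check after each.

Call:
carry_out([
  [0.0025, 0, 0, 0, 0, 0, -0.72],
  [0.005, 0, 0, 0, 0, 0, -0.72],
  [0.005, 0, 0, 0, 0, 0, -0.72],
])

```text
clock: 12.05
position: [521.9, -150.9, 178.7]
ee_rot: [0.754, -0.656, -0.0, -0.0]
contact_force: [-1.6, 5.8, 1.4]
gripper_width: 12.2
grasp_force: 2.7
```

Call:
carry_out([
  [0.0025, 0, 0, 0, 0, 0, -0.72],
  [0.0025, 0, 0, 0, 0, 0, -0.72],
])

```text
clock: 12.3
position: [521.9, -151.4, 178.7]
ee_rot: [0.754, -0.656, -0.0, -0.0]
contact_force: [-0.4, 5.2, 1.7]
gripper_width: 12.0
grasp_force: 2.7
```

Call:
carry_out([
  [0.0025, 0, 0, 0, 0, 0, -0.72],
  [0.0025, 0, 0, 0, 0, 0, -0.72],
])

```text
clock: 12.55
position: [522.0, -151.9, 178.7]
ee_rot: [0.754, -0.656, -0.0, -0.0]
contact_force: [-0.2, 5.7, 1.8]
gripper_width: 12.1
grasp_force: 2.7
```

Call:
carry_out([
  [0.0025, 0, 0, 0, 0, 0, -0.72],
  [0.0025, 0, 0, 0, 0, 0, -0.72],
])

```text
clock: 12.8
position: [522.0, -152.4, 178.7]
ee_rot: [0.754, -0.657, -0.0, -0.0]
contact_force: [-0.3, 5.8, 0.7]
gripper_width: 11.5
grasp_force: 3.0
```

Call:
carry_out([
  [0.002, 0, 0, 0, 0, 0, -0.72],
  [0.002, 0, 0, 0, 0, 0, -0.72],
])

```text
clock: 13.05
position: [522.1, -152.5, 178.7]
ee_rot: [0.754, -0.657, -0.001, -0.0]
contact_force: [0.1, 8.0, 1.4]
gripper_width: 11.7
grasp_force: 3.8
```

The force rose to 8 N and the motion stalled, so the pin is flush and the disc is on the block. Backing off and lifting.

Call:
carry_out([
  [-0.01, 0, 0, 0, 0, 0, -0.72],
  [-0.04, 0, 0, 0, 0, 0, -0.72],
  [-0.07, 0, 0, 0, 0, 0, -0.72],
  [-0.07, 0, -0.1, 0, 0, 0, -0.72],
  [-0.07, 0, -0.3, 0, 0, 0, -0.72],
  [-0.07, 0, -0.45, 0, 0, 0, -0.72],
  [-0.07, 0, -0.45, 0, 0, 0, -0.72],
  [-0.07, 0, -0.45, 0, 0, 0, -0.72],
])

```text
clock: 14.05
position: [519.8, -139.4, 268.1]
ee_rot: [0.754, -0.657, -0.001, 0.0]
contact_force: [-0.3, 0.6, 0.2]
gripper_width: 11.8
grasp_force: 0.0
```

```bash
python3 - <<'E'
from bench import arm
import cv2,numpy as np
s=arm.read_state();print(s["clock"],s["position"],s["contact_force"])
p,d=arm.get_image("wrist")
cv2.imwrite("pics/w5.png",p[:,:,::-1])
E
```

```text
14.05 [ 519.78189623 -139.43048061  268.12336953] [-0.29559724  0.61861792  0.22412438]
```

View pics/w5.png

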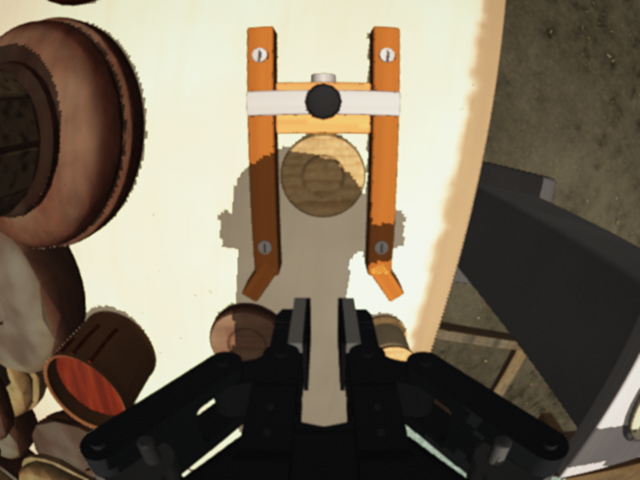

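The disc at (323,176) lies flat against the block, and the pin now sticks out the back at (323,77), so it's fully home. The robot is clear of everything. Handing in.

```bash
python3 -c "
from bench import arm
print(arm.job_done())"
```

```text
the job is handed in; nothing more can be done
None
```

The blank was slid into the jig lane and pressed home against the stop block, with the ejector pin fully back. The highest reading, about 8 N, came at the end of the press. The cluster looked undisturbed in the pictures I took, the arm was clear, and the job was handed in at about 14 s; no verdict was returned.

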